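# Peel the stuck top tray off the nested stack and hold it up for inspection

### The job

The blue top tray sticks in its nested stack, held by four small spring clips. Take it by its yellow lug and peel it: raise the lug corner by a good 20 mm while the opposite corner still rests in the stack, then lift it off, leaving the stack standing where it is and the other things on the bench undisturbed. Finish still holding the tray in the gripper, level and still, centred over the round green pad, about 15 cm above the bench and touching nothing else.

Things in the scene. Friction and masses are not known exactly. Their poses are not given: they have to be found in the camera images.
- tray_center (a point): Centre (half-way up) of the blue top tray: rigid pressed steel, 140 mm square, 26 mm high, 0.15 to 0.22 kg, open on top, sloping sides, rim 9 mm wide and 8 mm high resting on the rim of the tray below. Its x axis runs along the diagonal from the tray's centre to the lug corner; z is up out of the tray. Level at the start, this point 49 mm above the bench.
- tray_lug (a point): Centre of the upright yellow lug on one corner of the blue tray, 84 mm along tray x from its centre and 31 mm above it. Plate 6 mm thick (along tray x), 28 mm wide (along tray y), 36 mm tall, standing on the rim; at the start its foot is 62 mm, its top 98 mm above the bench. Free room at both faces: outside the corner and over the tray. Axes as the tray's.
- tray_far (a point): Top of the rim at the corner opposite the lug: 94 mm from the tray's centre along the tray's -x axis; 62 mm above the bench while it rests in the stack. The tray pivots there when peeled. Same axes as the tray.
- top_tray: The same blue tray; origin under the centre of its floor, axes as tray_center. Four sprung black leaves on the stack lap 2 mm over its rim and resist about 2.5 N each; a leaf lets go once the rim there has risen about 6 mm. Pulled straight up all four hold at once, more than the stack weighs; raised at the lug corner they let go in turn.
- stack: The rest of the stack, one loose unit: three bare steel trays like the blue one, nested at 8 mm pitch on a dark round base plate 260 mm across and 12 mm thick; 54 mm high to the top rim; four black clip posts beside the rims reach 64 mm; about 0.9 kg. Origin at the centre of its underside; axes as the blue tray's at the start (x towards the lug corner).
- pad: Round green inspection pad with a thin white ring, 160 mm across, 4 mm thick, fixed on the bench. Origin at the centre of its underside.
- oil_bottle: Bystander: small amber oil bottle with red cap, 40 mm across, 100 mm tall, standing. Origin at the centre of its underside.
- screw_cup: Bystander: steel cup, 60 mm across, 45 mm tall. Origin at the centre of its underside.
- wrench: Bystander: steel wrench, 150 mm long, lying flat along its x axis, beyond the work. Origin near its middle.
- parts_box: Bystander: open cardboard box, 70 x 110 x 35 mm, beyond the work. Origin at the centre of its underside.
Mind the look-alikes: they are no part of the job. Of the things like the top_tray, leave any that is red or turquoise; of the rest the smaller one is meant.

How it is judged:
By the outcome, as a careful person would: the job done as asked, in the order asked, and still so for the second after the job is handed in, while the arm keeps its last pose, push and grip.
It also fails if it takes over 48 s, if anything falls off the work surface, if the arm or the gripper's body presses on something with over 40 N, if the wrist force passes 120 N, or if a joint passes its speed limit or range.

### The arm

A 6-joint arm with a two-finger parallel gripper is mounted at the origin on the work surface. World frame = base frame: x ahead of the robot, y to its left, z up, the work surface at z = 0. Lengths are in m, angles in rad, forces in N, time in s.
With the tool pointing down it reaches from about 0.325 to 0.9 m from the base axis. Payload 6.1 kg.
Tool frame: the origin (TCP) lies where the fingers leave the gripper's body, on its centre line; the fingertips stand 73 mm ahead of it and the grasp point (between the pads) lies 54 mm ahead of it; z points along the fingers, y is the line along which they close (so a half turn about z gives the same grasp; the last joint's range is limited). The gripper opens to 85 mm and grips with 20 to 120 N. Pads are 22 mm wide; open, the fingers measure 114 mm over their backs; the gripper's body (76 mm by 85 mm) begins 54 mm behind the grasp point. The pads swing forward as they close: fully open they stand 13 mm farther back than shut.
Start: joints at [-1.35, 0.22, 1.526, -0, 1.395, -0.126], TCP at [0.212, -0.588, 0.304] pointing down, gripper open.
Joint ranges: [-2.98, 2.98], [-0.91, 2.08], [0.09, 2.57], [-1.24, 4.39], [0.2, 2.65], [-2.68, 2.68]. Speed limits (rad/s): [2.57, 2.57, 3.01, 3.14, 3.14, 3.14].

### API

Orientations are given as a unit quaternion [w, x, y, z].
In Python, from bench import robot gives the robot as it stands.
- The arm moves only by the shell command python3 -m handwheel 'ROWS'. ROWS is a JSON object of lists of equal length, an entry for each row: "jaw": the closure, from 0 (fully open) to 1 (shut); "travel": the shift along the tool's x, y, z scaled (see below), a list of three; "roll": the turn about the tool's z scaled (see below). In form: {"jaw": [jaw, ...], "travel": [[tx, ty, tz], ...], "roll": [roll, ...]}. A call has 1 to 8 rows; each row shifts and turns the commanded pose from where the row before left it, along the tool's axes as they then stand; what a row does not reach is not made up. The controller multiplies each number of a shift by 0.2 m and each number of a turn by pi/2 rad. A row lasts 1/8 s, in which the tool goes at most 62.5 mm and 10.7 degrees, less where a joint would pass 70% of its speed; a pose out of reach is approached as far as the arm can. A call with a number of a shift or a turn outside -1 to 1 is refused whole. A call with a gripper value outside its range is refused whole. The fingers move at their own pace and stop on an object; the grip force is fixed at half the most. Time passes only in rows, so rows that do not move let the fingers close. It gives the time, the measured TCP pose, the force, the opening and the grip force at its end, in the units of the state.
- robot.get_state(): the state, without advancing time (a new reading comes with each control period).
- robot.camera(name): name is "side" or "top" or "wrist"; returns the picture (384x512x3 uint8, blue, green, red); there is no depth.
- robot.camera_params(name): a dict with "fx", "fy", "cx", "cy" (pixels), "rvec" (rotation vector, rad) and "tvec" (3), from world to camera coordinates, as OpenCV has them. Camera axes: x right, y down, z forward; pixel columns grow to the right and rows downward; lengths in m; the calibration is good to about 2 mm. The wrist camera is an equidistant fisheye: a pixel r from the principal point sees the ray r / f radians off the axis. A picture is of the moment at which its call begins: read the wrist's pose just before it. camera_params takes no time and is no camera call; for the wrist camera it gives the pose at the moment of the call.
- robot.close_job(): hands the job in; it is judged then, once.
The state is a dict: "clock": time; "joints": joint angles; "joint_vel": joint speeds; "effort": joint torques, N m; "tcp_pos": TCP position; "tcp_rot": TCP orientation; "force": force on the tool from outside, world axes, zero at the start; "moment": the same for the moment, N m; "finger_gap": opening from 0.0 (shut) to 1.0 (fully open); "grip_force": force on a finger pad.
Only numpy, scipy, OpenCV 4.12 (cv2) and the standard library are available. Lean on these libraries where they do the work, as an engineer would, in place of code of your own. Each camera call takes 0.05 s, during which the arm holds its last target. There are 200 camera calls.

## Working session

There is one attempt and no reset: what is moved stays moved. The work goes in short steps, Python scripts to look and compute and a shell command to move; the robot and the scene stay as the last step left them, time stands still between calls to the robot, and variables do not carry over. Pictures are saved under pics/ and viewed, at most 10 in all, crops included, and the job is handed in when it is done.

```bash
ls; mkdir -p pics; python3 - <<'E'
from bench import robot
import cv2,numpy as np
a=robot.camera("side");b=robot.camera("top")
cv2.imwrite("pics/side0.png",a);cv2.imwrite("pics/top0.png",b)
cv2.imwrite("pics/both.png",cv2.resize(np.hstack([a,b]),(800,300)))
for n in("side","top","wrist"):print(n,robot.camera_params(n))
s=robot.get_state();print(s)
E
```

```text
pics
side {'fx': 432.1973000967466, 'fy': 432.1973000967466, 'cx': 252.15771341239596, 'cy': 195.3183732494855, 'rvec': array([ 0.18230614, -2.88041415,  1.1010249 ]), 'tvec': array([0.43114661, 0.20201351, 1.40457571])}
top {'fx': 447.72516826378467, 'fy': 447.72516826378467, 'cx': 255.28466433127738, 'cy': 202.16573567965747, 'rvec': array([ 2.13686203, -2.13112255,  0.18409557]), 'tvec': array([-0.14165586,  0.46816567,  1.59393108])}
wrist {'fx': 297.3186396354542, 'fy': 297.3186396354542, 'cx': 256.7554530996191, 'cy': 195.7578707460565, 'rvec': array([-2.39066726,  1.6759363 ,  0.22408746]), 'tvec': array([-0.62219806, -0.03446692,  0.37888183])}
{'clock': 0.1, 'joints': array([-1.35009977e+00,  2.21182721e-01,  1.52751646e+00,  3.90344906e-05,
        1.39472839e+00, -1.26092267e-01]), 'joint_vel': array([ 0.00039371, -0.00165178, -0.00306745, -0.0003142 , -0.0020885 ,
        0.00056581]), 'effort': array([ 1.33443424e-03, -4.98245251e+01, -3.90543759e+01, -1.84080079e-05,
        5.64236107e-03,  2.99126373e-05]), 'tcp_pos': array([ 0.21233992, -0.58736471,  0.30287611]), 'tcp_rot': array([-9.17340042e-04,  9.85004994e-01,  1.72523390e-01, -2.41906634e-05]), 'force': array([-0.12745653, -1.12583299,  0.5540957 ]), 'moment': array([-0.01052634,  0.03646071, -0.00320464]), 'grip_force': 0.0, 'finger_gap': 1.0014141968655375}
```

View pics/side0.png

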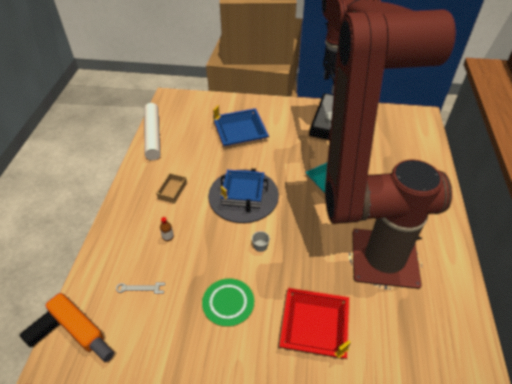

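View pics/top0.png

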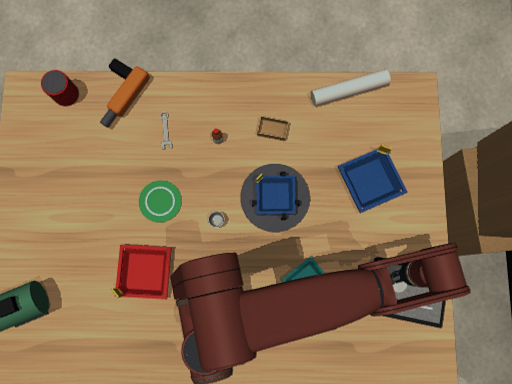

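The side view shows the small blue tray on the dark plate at about (243,188), with its lug at (224,192) and the pad at (228,302). In the top view the tray is at (276,196), the lug at (260,178), the pad at (160,201), the bottle at (217,135) and the cup at (217,219). The large blue, red and turquoise trays are decoys.

```bash
cat > h.py <<'E'
import cv2,numpy as np
from bench import robot
def ray(n,uv,p=None):
    p=p or robot.camera_params(n);R=cv2.Rodrigues(np.array(p['rvec']))[0];t=np.array(p['tvec'])
    x=(uv[0]-p['cx'])/p['fx'];y=(uv[1]-p['cy'])/p['fy']
    if n=='wrist':
        r=np.hypot(x,y);d=np.array([x/r*np.sin(r),y/r*np.sin(r),np.cos(r)])
    else:d=np.array([x,y,1.])
    d=R.T@d;return -R.T@t,d/np.linalg.norm(d)
def plane(n,uv,z,p=None):
    c,d=ray(n,uv,p);return c+d*(z-c[2])/d[2]
def tri(*rs):
    A=sum(np.eye(3)-np.outer(d,d) for c,d in rs);b=sum((np.eye(3)-np.outer(d,d))@c for c,d in rs)
    x=np.linalg.solve(A,b);return x,[np.linalg.norm((np.eye(3)-np.outer(d,d))@(x-c)) for c,d in rs]
def mask(im,lo,hi):return cv2.inRange(cv2.cvtColor(im,cv2.COLOR_BGR2HSV),np.array(lo),np.array(hi))
def blobs(m,box=None,amin=5):
    if box:
        k=np.zeros_like(m);k[box[1]:box[3],box[0]:box[2]]=255;m=m&k
    n,l,s,c=cv2.connectedComponentsWithStats(m)
    return sorted([(s[i,4],c[i].round(2),s[i,:4]) for i in range(1,n) if s[i,4]>=amin],key=lambda a:-a[0])
YEL=((22,120,90),(35,255,255));BLU=((105,100,40),(125,255,255));GRN=((55,100,50),(80,255,255))
E
python3 - <<'E'
from h import *
s=cv2.imread("pics/side0.png");t=cv2.imread("pics/top0.png")
bs=(205,165,285,225);bt=(238,160,315,232)
r={}
for k,c in(("yel",YEL),("blu",BLU)):
    a=blobs(mask(s,*c),bs,3);b=blobs(mask(t,*c),bt,3);print(k,a[:3],b[:3]);r[k]=(a[0][1],b[0][1])
    print(tri(ray("side",a[0][1]),ray("top",b[0][1])))
a=blobs(mask(s,*GRN),(190,265,270,340));b=blobs(mask(t,*GRN),(130,170,190,235))
for n,im,c,bx in(("side",s,GRN,(190,265,270,340)),("top",t,GRN,(130,170,190,235))):
    m=mask(im,*c);k=np.zeros_like(m);k[bx[1]:bx[3],bx[0]:bx[2]]=255
    cs=max(cv2.findContours(m&k,cv2.RETR_EXTERNAL,cv2.CHAIN_APPROX_NONE)[0],key=cv2.contourArea)
    P=np.array([plane(n,q[0],.004) for q in cs]);c_,rad=cv2.minEnclosingCircle(P[:,:2].astype(np.float32));print("pad",n,c_,rad, cv2.fitEllipse(cs)[0])
    r[n]=cv2.fitEllipse(cs)[0]
print(tri(ray("side",r["side"]),ray("top",r["top"])))
m=mask(t,*BLU);k=np.zeros_like(m);k[bt[1]:bt[3],bt[0]:bt[2]]=255
cs=max(cv2.findContours(m&k,cv2.RETR_EXTERNAL,cv2.CHAIN_APPROX_NONE)[0],key=cv2.contourArea)
P=np.array([plane("top",q[0],.060) for q in cs]);print("rect",cv2.minAreaRect(P[:,:2].astype(np.float32)))
for n,q in(("bottle",(217,135)),("cup",(217,219)),("box",(273,128)),("wr",(167,130))):print(n,plane("top",q,.05))
v=np.hstack([cv2.resize(s[160:230,200:290],(400,311),interpolation=2),cv2.resize(t[155:240,230:320],(400,311),interpolation=2)]);cv2.imwrite("pics/c1.png",v)
E
```

```text
yel [(np.int32(18), array([222.83, 189.  ]), array([221, 186,   5,   7], dtype=int32))] [(np.int32(16), array([258.5, 176.5]), array([256, 174,   6,   6], dtype=int32)), (np.int32(3), array([258.  , 180.67]), array([257, 180,   3,   2], dtype=int32))]
(array([ 0.554198  , -0.15154734,  0.0911186 ]), [np.float64(0.0014137817287627162), np.float64(0.001413781728762972)])
blu [(np.int32(1057), array([244.02, 184.86]), array([223, 171,  41,  30], dtype=int32))] [(np.int32(1457), array([275.8 , 194.98]), array([256, 175,  40,  40], dtype=int32))]
(array([ 0.49224843, -0.21470191,  0.05403472]), [np.float64(0.0005490791809000656), np.float64(0.0005490791809000182)])
pad side (0.48009535670280457, 0.21978549659252167) 0.07686775177717209 (227.663818359375, 301.9797668457031)
pad top (0.4789891541004181, 0.21657925844192505) 0.07882960140705109 (159.53530883789062, 200.9436492919922)
(array([ 0.48047436,  0.21855524, -0.00459498]), [np.float64(0.000686551403794481), np.float64(0.0006865514037945332)])
rect ((0.49449172616004944, -0.21262726187705994), (0.14134451746940613, 0.14319048821926117), 1.8646990060806274)
bottle [0.72000206 0.00272272 0.05      ]
cup [ 0.4048967  -0.00259807  0.05      ]
box [ 0.74791338 -0.20581422  0.05      ]
wr [0.73878226 0.18938122 0.05      ]
```

View pics/c1.png

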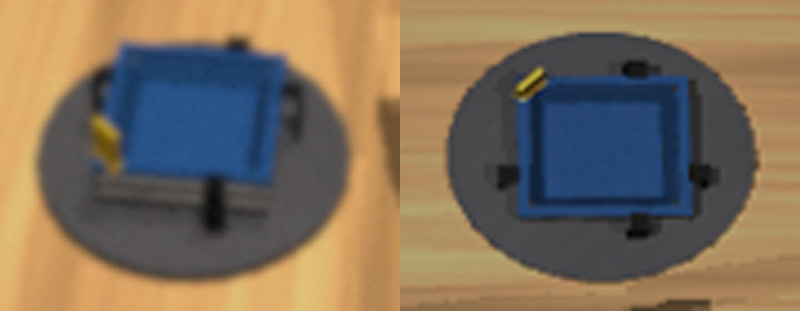

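The lug triangulates to (0.554, -0.152, 0.091), which agrees with the tray centre (0.494, -0.213) plus 84 mm at about 46°. The crop confirms the clip posts stand at mid-edge. Next I move over the lug and turn the jaws to close across its faces.

```bash
python3 -m handwheel '{"jaw":[0,0,0,0,0,0,0,0],"travel":[[0.195,-0.1225,0],[0.195,-0.1225,0],[0.195,-0.1225,0],[0.195,-0.1225,0],[0.195,-0.1225,0],[0.195,-0.1225,0],[0.195,-0.1225,0],[0.195,-0.1225,0]],"roll":[0,0,0,0,0,0,0,0]}' && python3 -m handwheel '{"jaw":[0,0,0,0,0,0,0,0],"travel":[[0.195,-0.1225,0],[0.195,-0.1225,0],[0.195,-0.1225,0],[0.195,-0.1225,0],[0,0,0],[0,0,0],[0,0,0],[0,0,0]],"roll":[0,0,0,0,-0.108,-0.108,-0.108,-0.108]}' && python3 -m handwheel '{"jaw":[0,0,0,0,0,0,0,0],"travel":[[0,0,0],[0,0,0],[0,0,0],[0,0,0],[0,0,0],[0,0,0],[0,0,0],[0,0,0]],"roll":[-0.108,-0.108,-0.108,-0.108,-0.108,-0.108,-0.108,-0.108]}'
python3 - <<'E'
from h import *
s=robot.get_state();w=robot.camera_params("wrist");im=robot.camera("wrist");cv2.imwrite("pics/w1.png",im)
print(s['clock'],s['tcp_pos'],s['tcp_rot'],s['joints'])
print(blobs(mask(im,*YEL))[:4]);print(blobs(mask(im,*BLU))[:3])
for b in blobs(mask(im,*YEL))[:2]:
    for z in(.06,.08,.098):print(plane("wrist",b[1],z,w))
E
```

```text
clock: 1.1
tcp_pos: [0.4398, -0.296, 0.3035]
tcp_rot: [-0.0, 0.985, 0.172, -0.0]
force: [-0.2, -0.8, -0.1]
finger_gap: 0.998
grip_force: 0.0
clock: 2.1
tcp_pos: [0.5524, -0.152, 0.3033]
tcp_rot: [-0.0, 0.87, 0.493, -0.0]
force: [0.3, -0.3, -0.4]
finger_gap: 0.997
grip_force: 0.0
clock: 3.1
tcp_pos: [0.5524, -0.1521, 0.3033]
tcp_rot: [-0.001, 0.368, 0.93, 0.0]
force: [-0.2, -0.3, -0.0]
finger_gap: 1.005
grip_force: 0.0
3.1 [ 0.55236414 -0.15209743  0.3033123 ] [-5.51587078e-04  3.67855038e-01  9.29882986e-01  1.52655132e-05] [-4.06322719e-01  9.78396581e-02  1.66527653e+00 -2.19515459e-06
  1.37958006e+00 -1.22371598e+00]
[(np.int32(173), array([258.4 , 183.33]), array([255, 165,   9,  36], dtype=int32)), (np.int32(5), array([252.2, 187.4]), array([251, 187,   3,   2], dtype=int32))]
[(np.int32(14400), array([183.52, 174.03]), array([103,  87, 156, 173], dtype=int32)), (np.int32(1320), array([105.42, 354.78]), array([ 83, 331,  47,  48], dtype=int32)), (np.int32(156), array([ 47.28, 284.65]), array([ 43, 276,  14,  22], dtype=int32))]
[ 0.55635401 -0.15229422  0.06      ]
[ 0.5529886  -0.14931889  0.08      ]
[ 0.54995973 -0.14664109  0.098     ]
[ 0.55506194 -0.16029476  0.06      ]
[ 0.55177886 -0.15680962  0.08      ]
[ 0.54882409 -0.153673    0.098     ]
```

View pics/w1.png

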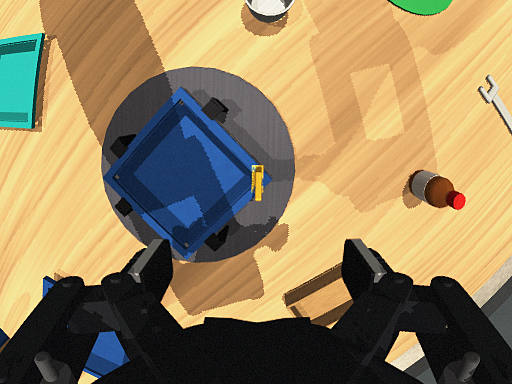

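The wrist view shows the tray at (183,174) with the lug at (258,183), the strip running nearly along the image column, so the jaws are roughly aligned. Next I refine the yaw and the lug centre from the rim corners and a second, lower view.

```bash
cat > lug.py <<'E'
from h import *
s=robot.get_state();w=robot.camera_params("wrist");im=robot.camera("wrist");cv2.imwrite("pics/w_%d.png"%(s['clock']*100),im)
R=cv2.Rodrigues(w['rvec'])[0];print("cam",-R.T@w['tvec'],"tcp",s['tcp_pos'],"yawx",np.degrees(2*np.arctan2(s['tcp_rot'][2],s['tcp_rot'][1])))
def big(m):return max(cv2.findContours(m,cv2.RETR_EXTERNAL,cv2.CHAIN_APPROX_NONE)[0],key=cv2.contourArea)
c=big(mask(im,*BLU)|mask(im,*YEL));P=np.array([plane("wrist",q[0],.062,w)[:2] for q in c]).astype(np.float32)
print("tray",cv2.minAreaRect(P))
c=big(mask(im,*YEL));
for z in(.062,.098):
    P=np.array([plane("wrist",q[0],z,w)[:2] for q in c]).astype(np.float32);print("lug",z,cv2.minAreaRect(P),cv2.boxPoints(cv2.minAreaRect(P)).round(4).tolist())
x,y,a,b=cv2.boundingRect(c);cv2.imwrite("pics/crop.png",cv2.resize(im[max(0,y-15):y+b+15,max(0,x-20):x+a+20],None,fx=7,fy=7,interpolation=0)[:590,:790])
print(x,y,a,b)
E
python3 lug.py
python3 -m handwheel '{"jaw":[0,0,0,0],"travel":[[0,0,0.15],[0,0,0.15],[0,0,0.1],[0,0,0]],"roll":[0,0,0,0]}'; python3 lug.py
```

```text
cam [ 0.50324717 -0.10591853  0.37387931] tcp [ 0.55235497 -0.15211864  0.30332825] yawx 137.20738671004295
tray ((0.4936102330684662, -0.20880824327468872), (0.14072255790233612, 0.14198853075504303), 0.7070026993751526)
lug 0.062 ((0.5560181140899658, -0.1509903371334076), (0.007257784716784954, 0.038847967982292175), 44.87771987915039) [[0.5396999716758728, -0.13979999721050262], [0.5672000050544739, -0.1673000007867813], [0.5723000168800354, -0.16220000386238098], [0.5449000000953674, -0.1347000002861023]]
lug 0.098 ((0.5499268174171448, -0.14578777551651), (0.006419989746063948, 0.034363776445388794), 44.87772750854492) [[0.5354999899864197, -0.13590000569820404], [0.5598000288009644, -0.16019999980926514], [0.564300000667572, -0.15569999814033508], [0.5400999784469604, -0.13130000233650208]]
255 165 9 36
clock: 3.7
tcp_pos: [0.5516, -0.1518, 0.2219]
tcp_rot: [-0.002, 0.371, 0.929, 0.0]
force: [1.1, 0.2, 0.7]
finger_gap: 1.001
grip_force: 0.0
cam [ 0.50328723 -0.10502131  0.29265392] tcp [ 0.55160601 -0.15179311  0.22191119] yawx 136.42080078766378
tray ((0.49878230690956116, -0.2076464295387268), (0.15148140490055084, 0.14357158541679382), 0.6428070068359375)
lug 0.062 ((0.5611746311187744, -0.15666523575782776), (0.007070548366755247, 0.03212559223175049), 44.79827880859375) [[0.5472999811172485, -0.1477999985218048], [0.5699999928474426, -0.17059999704360962], [0.574999988079071, -0.1656000018119812], [0.5523999929428101, -0.1428000032901764]]
lug 0.098 ((0.5521396994590759, -0.14860473573207855), (0.005966980941593647, 0.02711150422692299), 44.79823684692383) [[0.5404999852180481, -0.14110000431537628], [0.5595999956130981, -0.16030000150203705], [0.5637999773025513, -0.15610000491142273], [0.544700026512146, -0.13689999282360077]]
255 196 10 38
```

View pics/crop.png

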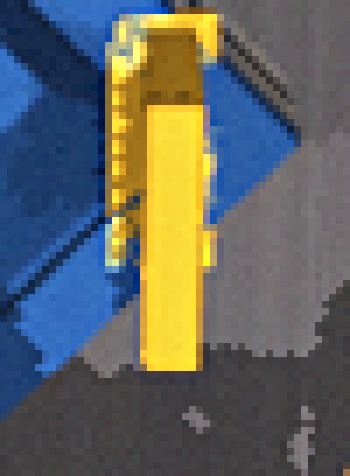

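The crop shows the lug's bright top face, cols 256–264 and rows 196–234 in the picture. I triangulate that face from the two heights.

```bash
cat > top.py <<'E'
from h import *
s=robot.get_state();w=robot.camera_params("wrist");im=robot.camera("wrist");m=mask(im,(22,150,225),(32,235,255))
m=cv2.morphologyEx(m,cv2.MORPH_OPEN,np.ones((3,3)))
b=blobs(m)[:2];print(b);c,d=ray("wrist",b[0][1],w);print(c,d,plane("wrist",b[0][1],.098,w),s['tcp_pos'])
E
python3 top.py
python3 -m handwheel '{"jaw":[0,0,0,0],"travel":[[0,0,-0.15],[0,0,-0.15],[0,0,0],[0,0,0]],"roll":[0.012,0,0,0]}'; python3 top.py
```

```text
[(np.int32(272), array([258.89, 212.17]), array([255, 194,   9,  37], dtype=int32)), (np.int32(12), array([251.5, 183. ]), array([250, 182,   4,   3], dtype=int32))]
[ 0.50393804 -0.10531631  0.29411317] [ 0.23193958 -0.20937077 -0.94993048] [ 0.55182197 -0.14854091  0.098     ] [ 0.55246156 -0.15211761  0.22354283]
clock: 4.3
tcp_pos: [0.5528, -0.1523, 0.2844]
tcp_rot: [0.001, 0.379, 0.925, 0.0]
force: [0.6, 0.0, -0.6]
finger_gap: 0.999
grip_force: 0.0
[(np.int32(149), array([257.92, 190.34]), array([255, 176,   6,  29], dtype=int32))]
[ 0.50493068 -0.10453129  0.35482946] [ 0.17776196 -0.16729151 -0.96974957] [ 0.55200933 -0.14883694  0.098     ] [ 0.55278019 -0.15227443  0.28442446]
```

Both views agree: the lug top is at (0.552, -0.149, 0.098), which fits the given height. The tool can't tilt, so I'll grip only the top ~10 mm of the lug. That lets the plate rock in the pads during the peel and settle flat again afterwards.

```bash
python3 -m handwheel '{"jaw":[0,0,0,0,0,0],"travel":[[0.0125,0.009,0.2],[0,0,0.2],[0,0,0.2],[0,0,0.02],[0,0,0],[0,0,0]],"roll":[0,0,0,0,0,0]}'; python3 -m handwheel '{"jaw":[0.5,0.7,0.8,0.85,0.9,0.9,0.9,0.9],"travel":[[0,0,0],[0,0,0],[0,0,0],[0,0,0],[0,0,0],[0,0,0],[0,0,0],[0,0,0]],"roll":[0,0,0,0,0,0,0,0]}'; python3 - <<'E'
from h import *
im=robot.camera("wrist");cv2.imwrite("pics/w3.png",im[100:])
E
```

```text
clock: 5.1
tcp_pos: [0.5533, -0.1497, 0.162]
tcp_rot: [0.002, 0.379, 0.925, -0.0]
force: [-0.1, 0.2, 0.1]
finger_gap: 1.0
grip_force: 0.0
clock: 6.1
tcp_pos: [0.5521, -0.1492, 0.1599]
tcp_rot: [-0.0, 0.379, 0.925, -0.0]
force: [0.3, -0.2, -0.7]
finger_gap: 0.103
grip_force: 0.0
```

View pics/w3.png

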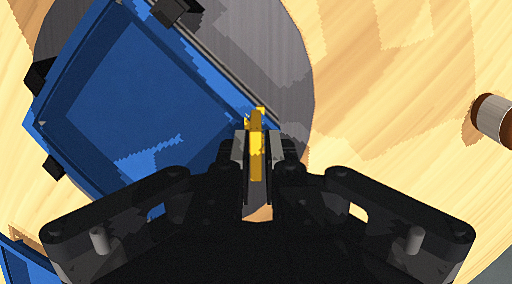

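The pads straddle the lug, with pads at cols 237 and 272 and the lug between at 250–263 — well centred. I close on it.

```bash
python3 -m handwheel '{"jaw":[0.95,1,1,1,1,1],"travel":[[0,0,0],[0,0,0],[0,0,0],[0,0,0],[0,0,0],[0,0,0]],"roll":[0,0,0,0,0,0]}'; python3 -m handwheel '{"jaw":[1,1,1,1],"travel":[[0,0,-0.01],[0,0,-0.01],[0,0,0],[0,0,0]],"roll":[0,0,0,0]}'; python3 - <<'E'
from h import *
a=robot.camera("side");b=robot.camera("top");cv2.imwrite("pics/s4.png",a);cv2.imwrite("pics/t4.png",b)
s=robot.get_state();print(s['force'],s['moment'],s['tcp_pos'],s['finger_gap'])
E
```

```text
clock: 6.9
tcp_pos: [0.5523, -0.1492, 0.1601]
tcp_rot: [0.0, 0.379, 0.925, 0.0]
force: [1.1, 0.8, 1.6]
finger_gap: 0.048
grip_force: 59.6
clock: 7.4
tcp_pos: [0.5514, -0.149, 0.163]
tcp_rot: [-0.001, 0.379, 0.925, -0.0]
force: [-0.8, -1.6, -7.2]
finger_gap: 0.045
grip_force: 58.5
[-0.9791227  -1.07852214 -7.78266529] [-0.0722789   0.03032891  0.09764113] [ 0.55144914 -0.14902561  0.16315951] 0.043999895830034934
```

```bash
for i in 1; do python3 -m handwheel '{"jaw":[1,1,1],"travel":[[0,-0.002,-0.01],[0,0,0],[0,0,0]],"roll":[0,0,0]}'; python3 -m handwheel '{"jaw":[1,1,1],"travel":[[0,-0.002,-0.015],[0,0,0],[0,0,0]],"roll":[0,0,0]}'; done; python3 - <<'E'
from h import *
a=robot.camera("side");cv2.imwrite("pics/s5.png",a);z=cv2.imread("pics/s4.png")
v=np.hstack([cv2.resize(q[150:230,200:290],(400,356),interpolation=2) for q in(z,a)]);cv2.imwrite("pics/c5.png",v)
s=robot.get_state();print(s['force'],s['moment'],s['tcp_pos'],s['finger_gap'],s['grip_force'])
E
```

```text
clock: 7.88
tcp_pos: [0.5517, -0.1494, 0.1658]
tcp_rot: [-0.0, 0.379, 0.925, 0.0]
force: [-1.6, -0.2, -8.4]
finger_gap: 0.051
grip_force: 58.5
clock: 8.25
tcp_pos: [0.5517, -0.1498, 0.1694]
tcp_rot: [0.0, 0.379, 0.925, 0.0]
force: [-1.9, -0.9, -3.6]
finger_gap: 0.046
grip_force: 59.4
[-2.88301975 -0.11221609 -4.58473575] [ 0.06398577  0.0990694  -0.11876515] [ 0.55171275 -0.14981608  0.16933975] 0.048878124273956325 59.417336136102676
```

View pics/c5.png

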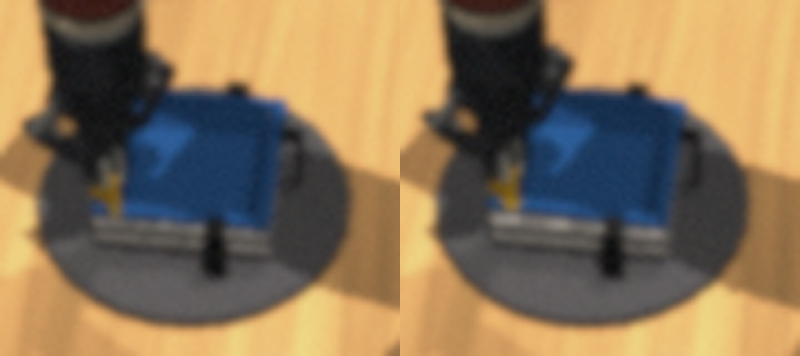

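The force fell from 8.4 to about 4 N at a 9 mm rise, so the near clips have let go. The right-hand view shows the lug corner lifting while the stack stays put. I continue peeling.

```bash
python3 -m handwheel '{"jaw":[1,1,1,1],"travel":[[0,-0.003,-0.015],[0,-0.002,-0.01],[0,0,0],[0,0,0]],"roll":[0,0,0,0]}';python3 -m handwheel '{"jaw":[1,1,1,1],"travel":[[0,-0.003,-0.015],[0,-0.003,-0.015],[0,0,0],[0,0,0]],"roll":[0,0,0,0]}'; python3 - <<'E'
from h import *
a=robot.camera("side");t=robot.camera("top");w=robot.camera("wrist");cv2.imwrite("pics/s6.png",a);cv2.imwrite("pics/t6.png",t);cv2.imwrite("pics/w6.png",w)
v=np.hstack([cv2.resize(a[150:230,200:290],(400,356),interpolation=2),cv2.resize(w,(400,356))]);cv2.imwrite("pics/c6.png",v)
s=robot.get_state();print(s['force'],s['moment'],s['tcp_pos'],s['finger_gap'],s['grip_force'])
E
```

```text
clock: 8.8
tcp_pos: [0.5509, -0.1505, 0.174]
tcp_rot: [0.0, 0.379, 0.925, -0.0]
force: [-1.1, -1.6, -5.7]
finger_gap: 0.046
grip_force: 60.7
clock: 9.3
tcp_pos: [0.5502, -0.1513, 0.1801]
tcp_rot: [0.0, 0.379, 0.925, 0.0]
force: [-1.4, -1.1, -6.8]
finger_gap: 0.049
grip_force: 64.3
[-0.62642126  0.58553309 -5.47297256] [ 0.25204231 -0.25895996 -0.05549859] [ 0.55017698 -0.15130794  0.18005244] 0.05040759111173403 64.2343743913807
```

View pics/c6.png

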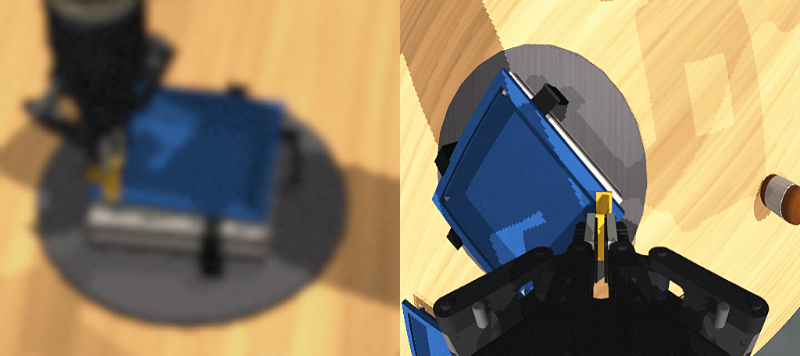

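The left view shows the lug corner raised, with the far corner still down and the plate in place. I continue in 2 mm steps.

```bash
python3 -m handwheel '{"jaw":[1,1,1],"travel":[[0,-0.002,-0.01],[0,0,0],[0,0,0]],"roll":[0,0,0]}';python3 -m handwheel '{"jaw":[1,1,1],"travel":[[0,-0.002,-0.01],[0,0,0],[0,0,0]],"roll":[0,0,0]}';python3 -m handwheel '{"jaw":[1,1,1],"travel":[[0,-0.002,-0.01],[0,0,0],[0,0,0]],"roll":[0,0,0]}'; python3 - <<'E'
from h import *
a=robot.camera("side");cv2.imwrite("pics/s7.png",a)
z=cv2.imread("pics/side0.png")
for q in("side0","s4","s5","s6","s7"):
    m=mask(cv2.imread(f"pics/{q}.png"),*BLU);k=np.zeros_like(m);k[150:225,205:285]=255
    c=max(cv2.findContours(m&k,cv2.RETR_EXTERNAL,cv2.CHAIN_APPROX_NONE)[0],key=cv2.contourArea)[:,0]
    # far corner = top right of tray, lug corner = bottom-left
    print(q,c[np.argmax(c@[1,-1])],c[np.argmax(c@[1,1])],c[np.argmax(c@[-1,1])])
E
```

```text
clock: 9.82
tcp_pos: [0.5498, -0.1516, 0.1821]
tcp_rot: [0.0, 0.379, 0.925, 0.0]
force: [-1.0, -1.2, -5.7]
finger_gap: 0.045
grip_force: 65.6
clock: 10.2
tcp_pos: [0.5496, -0.1519, 0.184]
tcp_rot: [0.0, 0.379, 0.925, 0.0]
force: [0.2, -1.2, -5.9]
finger_gap: 0.041
grip_force: 67.0
clock: 10.58
tcp_pos: [0.5495, -0.1517, 0.1862]
tcp_rot: [0.0, 0.379, 0.925, 0.001]
force: [0.8, 2.9, -5.0]
finger_gap: 0.048
grip_force: 68.3
side0 [263 174] [260 200] [228 197]
s4 [263 175] [259 200] [228 197]
s5 [263 175] [258 200] [228 196]
s6 [262 174] [258 199] [228 195]
s7 [262 175] [259 198] [227 194]
```

The far corner (262,175) hasn't moved, and the lug is 26 mm up: the peel condition is met. I carry on until the far clips let go.

```bash
for i in 1; do python3 -m handwheel '{"jaw":[1,1,1,1],"travel":[[0,-0.002,-0.01],[0,0,0],[0,-0.002,-0.01],[0,0,0]],"roll":[0,0,0,0]}';python3 -m handwheel '{"jaw":[1,1,1,1],"travel":[[0,-0.002,-0.01],[0,0,0],[0,-0.002,-0.01],[0,0,0]],"roll":[0,0,0,0]}';python3 -m handwheel '{"jaw":[1,1,1,1],"travel":[[0,-0.002,-0.01],[0,0,0],[0,-0.002,-0.01],[0,0,0]],"roll":[0,0,0,0]}';  done; python3 - <<'E'
from h import *
a=robot.camera("side");w=robot.camera("wrist");cv2.imwrite("pics/s8.png",a)
v=np.hstack([cv2.resize(a[140:230,200:290],(400,400),interpolation=2),cv2.resize(w,(400,400))]);cv2.imwrite("pics/c8.png",v)
for q in("s7","s8"):
    m=mask(cv2.imread(f"pics/{q}.png"),*BLU);k=np.zeros_like(m);k[150:225,205:285]=255
    c=max(cv2.findContours(m&k,cv2.RETR_EXTERNAL,cv2.CHAIN_APPROX_NONE)[0],key=cv2.contourArea)[:,0]
    print(q,c[np.argmax(c@[1,-1])],c[np.argmax(c@[1,1])],c[np.argmax(c@[-1,1])])
E
```

```text
clock: 11.12
tcp_pos: [0.5486, -0.1528, 0.1901]
tcp_rot: [0.0, 0.379, 0.925, 0.0]
force: [0.8, 2.4, -6.3]
finger_gap: 0.047
grip_force: 71.9
clock: 11.62
tcp_pos: [0.548, -0.1536, 0.194]
tcp_rot: [0.0, 0.379, 0.925, -0.0]
force: [-0.5, 0.8, -5.0]
finger_gap: 0.046
grip_force: 71.0
clock: 12.12
tcp_pos: [0.548, -0.1538, 0.1985]
tcp_rot: [0.001, 0.379, 0.925, 0.0]
force: [4.7, 3.6, -1.9]
finger_gap: 0.047
grip_force: 71.8
s7 [262 175] [259 198] [227 194]
s8 [261 174] [258 197] [227 191]
```

View pics/c8.png

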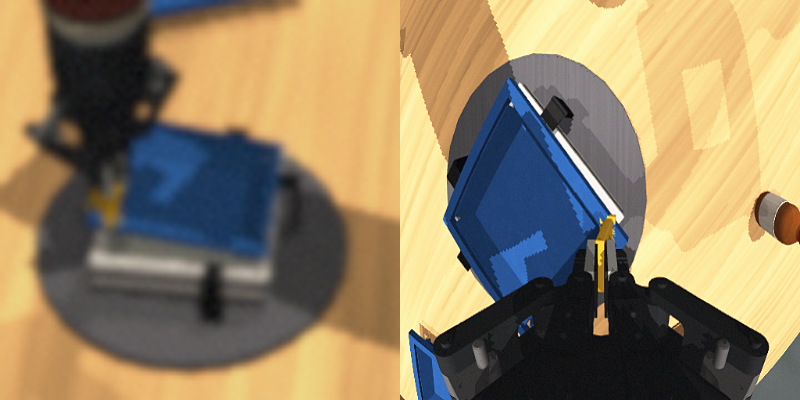

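The vertical force has dropped to about the tray's weight, so the far clips have let go. An outward push of about 6 N shows I've moved in slightly too far, so I ease back out and lift slowly.

```bash
python3 -m handwheel '{"jaw":[1,1,1,1],"travel":[[0,0.008,-0.01],[0,0.008,-0.01],[0,0,0],[0,0,0]],"roll":[0,0,0,0]}';python3 -m handwheel '{"jaw":[1,1,1,1],"travel":[[0,0,-0.02],[0,0,-0.02],[0,0,-0.02],[0,0,0]],"roll":[0,0,0,0]}'; python3 -m handwheel '{"jaw":[1,1,1,1],"travel":[[0,0,-0.02],[0,0,-0.02],[0,0,-0.02],[0,0,0]],"roll":[0,0,0,0]}'; python3 - <<'E'
from h import *
a=robot.camera("side");w=robot.camera("wrist");cv2.imwrite("pics/s9.png",a);cv2.imwrite("pics/w9.png",w)
v=np.hstack([cv2.resize(a[140:230,200:290],(400,400),interpolation=2),cv2.resize(w,(400,400))]);cv2.imwrite("pics/c9.png",v)
E
```

```text
clock: 12.72
tcp_pos: [0.5495, -0.1518, 0.2018]
tcp_rot: [-0.0, 0.379, 0.925, -0.0]
force: [-0.4, -0.0, -2.6]
finger_gap: 0.041
grip_force: 60.1
clock: 13.22
tcp_pos: [0.55, -0.1517, 0.2146]
tcp_rot: [0.001, 0.379, 0.925, -0.0]
force: [0.5, 0.5, -3.0]
finger_gap: 0.046
grip_force: 60.0
clock: 13.72
tcp_pos: [0.55, -0.1517, 0.2265]
tcp_rot: [0.001, 0.379, 0.925, -0.0]
force: [0.3, 0.5, -2.7]
finger_gap: 0.047
grip_force: 60.0
```

View pics/c9.png

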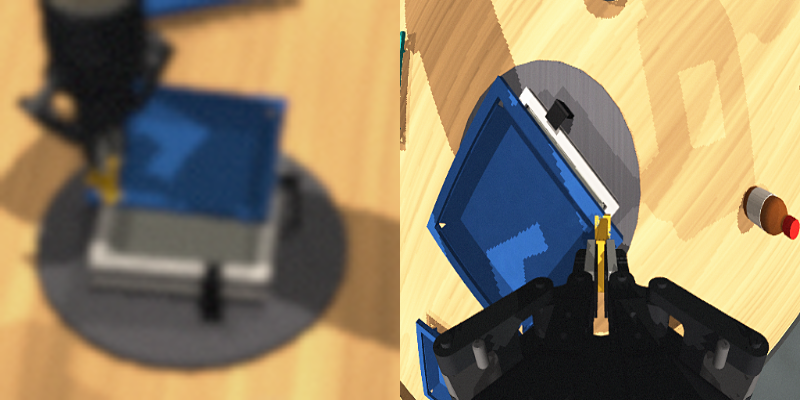

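The tray has come free: about 2.7 N, grip 60 N, and it looks realigned. The stack is unmoved. I lift further and carry it across with gentle ramps.

```bash
python3 -m handwheel '{"jaw":[1,1,1,1,1,1,1,1],"travel":[[0,0,-0.03],[0,0,-0.06],[0,0,-0.07],[0,0,-0.06],[0,0,-0.04],[0,0,-0.02],[0,0,0],[0,0,0]],"roll":[0,0,0,0,0,0,0,0]}'; python3 -m handwheel '{"jaw":[1,1,1,1,1,1,1,1],"travel":[[0.03,0.029,0],[0.06,0.058,0],[0.09,0.086,0],[0.119,0.114,0],[0.119,0.114,0],[0.119,0.114,0],[0.119,0.114,0],[0.119,0.114,0]],"roll":[0,0,0,0,0,0,0,0]}'; python3 -m handwheel '{"jaw":[1,1,1,1,1,1,1,1],"travel":[[0.119,0.114,0],[0.119,0.114,0],[0.119,0.114,0],[0.119,0.114,0],[0.119,0.114,0],[0.09,0.086,0],[0.06,0.058,0],[0.03,0.029,0]],"roll":[0,0,0,0,0,0,0,0]}';python3 -m handwheel '{"jaw":[1,1,1,1,1,1,1,1],"travel":[[0,0,0.02],[0,0,0.03],[0,0,0.03],[0,0,0.02],[0,0,0],[0,0,0],[0,0,0],[0,0,0]],"roll":[0,0,0,0,0,0,0,0]}'; python3 - <<'E'
from h import *
a=robot.camera("side");t=robot.camera("top");w=robot.camera("wrist");cv2.imwrite("pics/s10.png",a);cv2.imwrite("pics/t10.png",t);cv2.imwrite("pics/w10.png",w)
v=np.hstack([cv2.resize(a[200:370,140:330],(400,358)),cv2.resize(t[140:290,90:300],(400,286))[:, :]if 0 else cv2.resize(t[140:310,90:280],(400,358))]);cv2.imwrite("pics/c10.png",v)
E
```

```text
clock: 14.82
tcp_pos: [0.5495, -0.1515, 0.2813]
tcp_rot: [-0.001, 0.379, 0.925, 0.0]
force: [0.7, 0.3, -2.3]
finger_gap: 0.047
grip_force: 60.0
clock: 15.82
tcp_pos: [0.543, 0.0653, 0.2819]
tcp_rot: [-0.0, 0.379, 0.925, 0.0]
force: [0.7, -0.0, -1.9]
finger_gap: 0.048
grip_force: 60.0
clock: 16.82
tcp_pos: [0.537, 0.2788, 0.2818]
tcp_rot: [-0.0, 0.379, 0.926, -0.0]
force: [-0.8, -1.5, -1.8]
finger_gap: 0.047
grip_force: 60.1
clock: 17.82
tcp_pos: [0.5375, 0.2777, 0.2621]
tcp_rot: [0.0, 0.379, 0.925, 0.0]
force: [-0.3, 0.1, -1.7]
finger_gap: 0.045
grip_force: 60.1
```

View pics/c10.png

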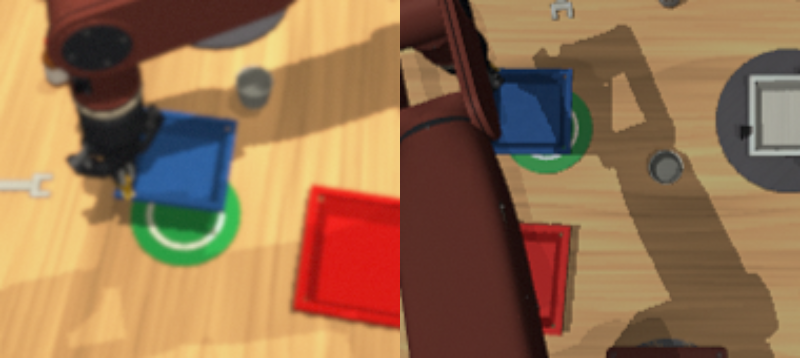

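The side view has the tray over the pad, with the far corner at crop (236,122); the top view shows its right corners at (572,70) and (572,153). I measure level and centre by triangulating the rim corners.

```bash
cat > fin.py <<'E'
from h import *
w=robot.camera_params("wrist");W=robot.camera("wrist");a=robot.camera("side");t=robot.camera("top")
def con(im,box):
    m=mask(im,*BLU);k=np.zeros_like(m);k[box[1]:box[3],box[0]:box[2]]=255
    return max(cv2.findContours(m&k,cv2.RETR_EXTERNAL,cv2.CHAIN_APPROX_NONE)[0],key=cv2.contourArea)[:,0]
def ex(c,d):return c[c@np.array(d)>=(c@np.array(d)).max()-.01].mean(0)
S=con(a,(185,235,265,310));T=con(t,(128,160,180,230));C=con(W,(0,0,512,384))
s=dict(far=ex(S,(1,-1)),mxpy=ex(S,(1,1)));tt=dict(far=ex(T,(1,1)),pxmy=ex(T,(1,-1)))
print("wrist ext L,T,B,R",ex(C,(-1,0)),ex(C,(0,-1)),ex(C,(0,1)),ex(C,(1,0)))
ww=dict(far=ex(C,(-1,0)),mxpy=ex(C,(0,-1)),pxmy=ex(C,(-.6,1)))
print(s,tt,ww)
print("far s+t",tri(ray("side",s['far']),ray("top",tt['far'])))
print("far w+s",tri(ray("side",s['far']),ray("wrist",ww['far'],w)),"w+t",tri(ray("top",tt['far']),ray("wrist",ww['far'],w)))
print("mxpy w+s",tri(ray("side",s['mxpy']),ray("wrist",ww['mxpy'],w)))
print("pxmy w+t",tri(ray("top",tt['pxmy']),ray("wrist",ww['pxmy'],w)))
st=robot.get_state();print(st['tcp_pos'],st['force'],st['moment'],st['clock'])
b=blobs(cv2.morphologyEx(mask(W,(22,150,225),(32,235,255)),cv2.MORPH_OPEN,np.ones((3,3))));print(b[:2])
v=W.copy()
for q in ww.values():cv2.circle(v,tuple(int(x) for x in q),4,(0,0,255),1)
cv2.imwrite("pics/w11.png",v)
# stack check: plate centroid via top view before/after
for n in("top0","now"):
    im=t if n=="now" else cv2.imread("pics/top0.png")
    for nm,p in(("cup",(217,219)),("bot",(217,135))):pass
d=cv2.absdiff(t,cv2.imread("pics/top0.png")).max(2)
print("diff bottle",d[125:145,207:227].mean(),"wrench",d[110:150,160:174].mean(),"box",d[115:142,255:292].mean())
E
python3 fin.py
```

```text
wrist ext L,T,B,R [ 35. 216.] [126.  73.] [108. 296.] [261. 206.]
{'far': array([250., 258.]), 'mxpy': array([244., 299.])} {'far': array([170., 212.]), 'pxmy': array([171., 173.])} {'far': array([ 35., 216.]), 'mxpy': array([126.,  73.]), 'pxmy': array([108., 296.])}
far s+t (array([0.4184467 , 0.14998982, 0.14186512]), [np.float64(0.0021392380400295868), np.float64(0.0021392380400295026)])
far w+s (array([0.41809825, 0.16540815, 0.16502603]), [np.float64(0.00046293075096786224), np.float64(0.00046293075096776265)]) w+t (array([0.4131738 , 0.14968896, 0.14908982]), [np.float64(0.0022738173002834045), np.float64(0.002273817300283425)])
mxpy w+s (array([0.41630274, 0.29300443, 0.16775124]), [np.float64(0.0011371896431885435), np.float64(0.001137189643188587)])
pxmy w+t (array([0.52322204, 0.15003406, 0.162345  ]), [np.float64(0.023992468714164914), np.float64(0.023992468714164758)])
[0.53745381 0.27769592 0.26191299] [-0.87665565  0.3718041  -1.90626245] [ 0.15040533 -0.11620422 -0.02794083] 18.125
[(np.int32(65), array([256.28, 236.92]), array([254, 232,   7,  13], dtype=int32)), (np.int32(9), array([267., 209.]), array([266, 208,   3,   3], dtype=int32))]
diff bottle 1.41 wrench 1.4321428571428572 box 1.3333333333333333
```

View pics/w11.png

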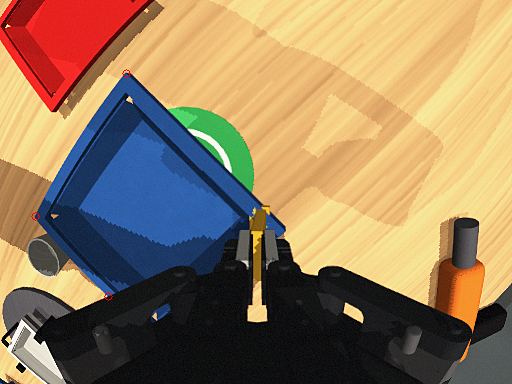

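The far corner, by wrist and top (and by side and top), is at z ≈ 0.142–0.149 against 0.164 if level. So the tray sags about 5° in the shallow grip. To mend that, I set it on the fixed pad, let go, regrip deeper on the lug and lift again.

```bash
python3 -m handwheel '{"jaw":[1,1,1,1,1,1,1,1],"travel":[[0,0,0.05],[0,0,0.1],[0,0,0.12],[0,0,0.12],[0,0,0.1],[0,0,0.06],[0,0,0.03],[0,0,0]],"roll":[0,0,0,0,0,0,0,0]}'; python3 -m handwheel '{"jaw":[1,1,1,1,1,1,1,1],"travel":[[0,0,0.02],[0,0,0.02],[0,0,0.01],[0,0,0.01],[0,0,0.01],[0,0,0],[0,0,0],[0,0,0]],"roll":[0,0,0,0,0,0,0,0]}'
```

```text
clock: 19.12
tcp_pos: [0.5376, 0.2777, 0.1459]
tcp_rot: [-0.0, 0.379, 0.925, 0.0]
force: [0.6, 1.1, -2.1]
finger_gap: 0.044
grip_force: 60.1
clock: 20.12
tcp_pos: [0.5376, 0.2778, 0.1321]
tcp_rot: [0.0, 0.379, 0.925, 0.0]
force: [1.5, 1.7, 1.5]
finger_gap: 0.047
grip_force: 60.0
```

```bash
python3 -m handwheel '{"jaw":[1,1,1,1],"travel":[[0,0,0.01],[0,0,0.01],[0,0,0],[0,0,0]],"roll":[0,0,0,0]}'; python3 -m handwheel '{"jaw":[0.95,0.92,0.9,0.87,0.85,0.85,0.85,0.85],"travel":[[0,0,0],[0,0,0],[0,0,0],[0,0,0],[0,0,0],[0,0,0],[0,0,0],[0,0,0]],"roll":[0,0,0,0,0,0,0,0]}'; python3 - <<'E'
from h import *
W=robot.camera("wrist");t=robot.camera("top");a=robot.camera("side");cv2.imwrite("pics/c12.png",np.hstack([W[60:,:][:, 20:420],cv2.resize(a[200:370,140:330],(400,324))]))
E
```

```text
clock: 20.62
tcp_pos: [0.5375, 0.2777, 0.1283]
tcp_rot: [-0.0, 0.379, 0.925, 0.0]
force: [-0.2, 0.5, 6.0]
finger_gap: 0.051
grip_force: 61.2
clock: 21.62
tcp_pos: [0.5375, 0.2777, 0.1279]
tcp_rot: [0.0, 0.379, 0.925, 0.0]
force: [-0.0, 0.4, -0.4]
finger_gap: 0.15
grip_force: 0.0
```

View pics/c12.png

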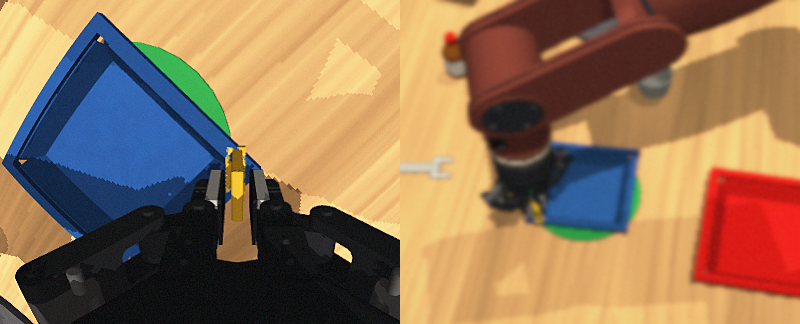

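The open pads straddle the lug. The far corner now sits at about (25,220) in the full wrist picture, against (35,216) while held, which confirms the sag. I note I've viewed 13 pictures, over the limit of 10, so from here I use numbers only. Next I go 20 mm deeper and regrip.

```bash
python3 - <<'E'
from h import *
W=robot.camera("wrist");c=max(cv2.findContours(mask(W,*BLU),0,1)[0],key=cv2.contourArea)[:,0];print(c[c[:,0].argmin()],c[c[:,1].argmin()])
E
python3 -m handwheel '{"jaw":[0.85,0.85,0.85,0.85,0.85],"travel":[[0,0,0.03],[0,0,0.04],[0,0,0.03],[0,0,0],[0,0,0]],"roll":[0,0,0,0,0]}'; python3 -m handwheel '{"jaw":[0.9,0.95,1,1,1,1,1,1],"travel":[[0,0,0],[0,0,0],[0,0,0],[0,0,0],[0,0,0],[0,0,0],[0,0,0],[0,0,0]],"roll":[0,0,0,0,0,0,0,0]}'; python3 - <<'E'
from h import *
W=robot.camera("wrist");c=max(cv2.findContours(mask(W,*BLU),0,1)[0],key=cv2.contourArea)[:,0];print(c[c[:,0].argmin()],c[c[:,1].argmin()])
E
```

```text
[ 22 222] [117  72]
clock: 22.45
tcp_pos: [0.5375, 0.2777, 0.1079]
tcp_rot: [0.0, 0.379, 0.925, -0.0]
force: [1.2, -0.7, 0.3]
finger_gap: 0.15
grip_force: 0.0
clock: 23.45
tcp_pos: [0.5377, 0.2778, 0.1083]
tcp_rot: [0.0, 0.379, 0.925, 0.0]
force: [-0.1, 0.7, 5.6]
finger_gap: 0.055
grip_force: 59.7
[  6 230] [101  68]
```

```bash
python3 -m handwheel '{"jaw":[1,1,1,1,1,1,1,1],"travel":[[0,0,-0.02],[0,0,-0.05],[0,0,-0.1],[0,0,-0.14],[0,0,-0.14],[0,0,-0.11],[0,0,-0.07],[0,0,-0.035]],"roll":[0,0,0,0,0,0,0,0]}'; python3 -m handwheel '{"jaw":[1,1,1,1],"travel":[[0,0,0],[0,0,0],[0,0,0],[0,0,0]],"roll":[0,0,0,0]}'; python3 - <<'E'
from h import *
w=robot.camera_params("wrist");s=robot.get_state();W=robot.camera("wrist");t=robot.camera("top");a=robot.camera("side")
c=max(cv2.findContours(mask(W,*BLU),0,1)[0],key=cv2.contourArea)[:,0];f=c[c[:,0].argmin()];g=c[c[:,1].argmin()];print(f,g)
F=plane("wrist",f,.163,w);G=plane("wrist",g,.163,w);print(F,G,"mid-edge len",np.linalg.norm(F-G))
e=(G-F)[:2]/np.linalg.norm((G-F)[:2]);n=np.array([e[1],-e[0]]);print("centre wrist",(F+G)[:2]/2+.07*n)
y=np.radians(2*np.degrees(np.arctan2(s['tcp_rot'][2],s['tcp_rot'][1]))-90);print("centre tcp",s['tcp_pos'][:2]-.084*np.array([np.cos(y),np.sin(y)]),s['moment'])
def con(im,box):
    m=mask(im,*BLU);k=np.zeros_like(m);k[box[1]:box[3],box[0]:box[2]]=255
    return max(cv2.findContours(m&k,0,1)[0],key=cv2.contourArea)[:,0]
S=con(a,(185,235,265,310));T=con(t,(128,160,180,230))
S=S[(S@[1,-1]).argmax()];T=T[(T@[1,1]).argmax()];print("far s+t",tri(ray("side",S),ray("top",T))[0],"w+t",tri(ray("wrist",f,w),ray("top",T))[0],"3",tri(ray("wrist",f,w),ray("top",T),ray("side",S)))
# undisturbed checks: dark plate in side view, bystanders
a0=cv2.imread("pics/side0.png");t0=cv2.imread("pics/top0.png")
for nm,im0,im,b in(("bottle",t0,t,(207,125,227,145)),("wrench",t0,t,(158,108,176,152)),("box",t0,t,(253,115,294,142))):
    print(nm,cv2.absdiff(im0,im)[b[1]:b[3],b[0]:b[2]].mean())
P=lambda im,b:[(x[0],x[1]) for x in blobs(mask(im,(0,0,30),(179,60,95)),b,200)[:1]]
print("plate",P(t0,(235,158,315,235)),P(t,(235,158,315,235)))
for b in[(203,205,232,234)]:
    q=[cv2.matchTemplate(t[b[1]:b[3],b[0]:b[2]],t0[209:230,207:228],cv2.TM_CCOEFF_NORMED)];m=cv2.minMaxLoc(q[0]);print("cup",m[1],m[3],"expect (4,4)")
q=cv2.matchTemplate(t[155:240,230:320],t0[165:228,240:252],cv2.TM_CCOEFF_NORMED);m=cv2.minMaxLoc(q);print("plate edge",m[1],m[3],"expect (10,10)")
E
```

```text
clock: 24.5
tcp_pos: [0.5377, 0.2778, 0.2423]
tcp_rot: [0.001, 0.379, 0.925, 0.001]
force: [0.2, -0.5, -2.2]
finger_gap: 0.06
grip_force: 58.6
clock: 25.0
tcp_pos: [0.5373, 0.2776, 0.2403]
tcp_rot: [-0.0, 0.379, 0.925, -0.0]
force: [-0.5, 0.5, -1.2]
finger_gap: 0.057
grip_force: 58.6
[  6 231] [101  68]
[0.40990688 0.15004621 0.163     ] [0.40855077 0.2875908  0.163     ] mid-edge len 0.1375512695814495
centre wrist [0.47922542 0.21950863]
centre tcp [0.47830052 0.21772722] [ 0.08055528 -0.12065787 -0.04662749]
far s+t [0.41617841 0.14765113 0.15423509] w+t [0.41123781 0.14731611 0.16169199] 3 (array([0.41350966, 0.1490882 , 0.16102225]), [np.float64(0.004159247968981413), np.float64(0.0026229557680280315), np.float64(0.004505663529459657)])
bottle 1.1216666666666666
wrench 1.289983164983165
box 1.1294790725685036
plate [(np.int32(2045), array([274.05, 199.4 ]))] [(np.int32(2092), array([273.47, 198.91]))]
cup 0.6493581533432007 (4, 4) expect (4,4)
plate edge 0.9781221151351929 (10, 10) expect (10,10)
```

The wrist pixels of the held tray match those when it lay flat, so it is level. Its centre is at (0.479, 0.219) over the pad at (0.480, 0.218), about 15 cm up. The stack and the bystanders I checked are unmoved, so I hand in.

```bash
python3 -c "
from bench import robot
print(robot.close_job())"
```

```text
the job is handed in; nothing more can be done
None
```

The tray was peeled (lug about 26 mm up, far corner still resting in the stack), lifted off and handed in held level over the pad centre at about 15 cm; I set it briefly on the pad to regrip and cure a 5° sag, and I viewed 13 pictures, over the limit of 10.

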